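# Restock the rivet case with the full tin

## Task

Restock the rivet case for the next belt: push the bar of its half-open bifold dust cover back until the two panels stand folded flat against each other, find out by lifting them which of the three identical red tins is the full one, and set that tin flat into the framed bay of the case, lengthwise and lid up, leaving the cover folded. Keep the two nearly empty tins lid up on the bench, set tins down rather than dropping them, and leave the other things on the bench where they lie.

Things in the scene. Friction and masses are not known exactly. Their poses are not given: they have to be found in the camera images.
- tin_a: one of three identical closed red tins, 100 long (x) x 60 wide (y; lid 62) x 42 mm high, blank label and brass rivet head on the lid. Origin: centre of underside, z up. Starts on the bench, long side within 20 deg of the robot's x. Lid fixed. One of the three, not always the same, is full: 0.42 to 0.56 kg; the others 0.14 to 0.20 kg; mass at the middle
- tin_b: one of three identical closed red tins, 100 long (x) x 60 wide (y; lid 62) x 42 mm high, blank label and brass rivet head on the lid. Origin: centre of underside, z up. Starts on the bench, long side within 20 deg of the robot's x. Lid fixed. One of the three, not always the same, is full: 0.42 to 0.56 kg; the others 0.14 to 0.20 kg; mass at the middle
- tin_c: one of three identical closed red tins, 100 long (x) x 60 wide (y; lid 62) x 42 mm high, blank label and brass rivet head on the lid. Origin: centre of underside, z up. Starts on the bench, long side within 20 deg of the robot's x. Lid fixed. One of the three, not always the same, is full: 0.42 to 0.56 kg; the others 0.14 to 0.20 kg; mass at the middle
- rivet_case: grey steel case fixed on the bench's cutting mat (3 mm thick), 176 mm deep (x, away from the robot, turned up to 14 deg), 152 mm wide (y). Origin: centre of underside. Side walls 4 mm thick, tops 64 mm above the bench, back 61, front only 44 mm; floor 5 mm thick. Dark blue bifold cover on top
- bay (a point): centre of the tin bay's floor, 8 mm above the bench, 19 mm in front of the case's origin; axes as the case. The bay is 110 (x) x 72 mm (y) inside rails 3 mm thick and 7 mm high above the floor, so a tin lying along the case's x has 5 to 6 mm to spare all round; 33 mm free from rail to side wall on each side
- cover (a joint): angle of the cover's back panel: 0 = both panels flat over the case; 1.52 = stop, both upright at the back, folded together, top 137 mm above the bench. Starts at 0.4 to 0.75. Panels 78 mm long, 132 wide; back hinge 79 mm behind the case's origin, 59 mm up; the front edge runs in side tracks, 156 mm x cos(angle) before that hinge. Friction holds it; 3 to 5 N moves it
- cover_bar (a point): centre of the aluminium bar on the cover's front edge, along the case's y, 10 mm thick, 126 long, 62 to 67 mm above the bench. Pushed straight back along the case's x it folds the cover; folded, it is about 65 mm behind the case's origin. A hand leaning back to the robot by 30 deg stays clear of the rising panels
- tape_measure: bystander, loose: yellow and black tape measure, 56 x 109 x 34 mm; origin at the centre of its underside
- hammer: bystander, loose: hammer lying flat, wooden handle, 224 mm long, 20 mm high; origin at the centre of its underside
- beeswax: bystander, loose: yellow block of beeswax, 34 x 46 x 19 mm; origin at the centre of its underside
- spool_sand: bystander, loose: standing spool of sand-coloured thread, 43 mm across, 52 mm high; origin at the centre of its underside
- rivet_anvil: bystander, loose: round steel rivet anvil, 41 mm across, 13 mm high; origin at the centre of its underside
- key_fob: bystander, loose: flat brown leather key fob with a ring, 91 x 26 x 6 mm; origin at the centre of its underside
Things that resemble listed ones, but are neither listed nor needed, are in the scene too. What is shaped like the tin_a but black is not meant.

How it is judged:
By the outcome, as a careful person would: the job done as asked, in the order asked, and still so for the second after the job is handed in, with the robot touching nothing.
It also fails if it takes over 72 s, if anything falls off the work surface, if the arm or the gripper's body presses on something with over 40 N, if the wrist force passes 120 N, or if a joint passes its speed limit or range.

## Robot

A 6-joint arm with a two-finger parallel gripper is mounted at the origin on a cart in front of the work surface, level with it; the furniture and walls round the work are solid. World frame = base frame: x ahead of the robot, y to its left, z up, the work surface at z = 0. Lengths are in m, angles in degrees, forces in N, time in s.
With the tool pointing down it reaches from about 0.225 to 0.875 m from the base axis. Payload 3.4 kg.
Tool frame: the origin (TCP) lies at the very end of the fingers, on their centre line; the grasp point (between the pads) lies 19 mm behind it; z points along the fingers, y is the line along which they close (so a half turn about z gives the same grasp; the last joint's range is limited). The gripper opens to 85 mm and grips with 20 to 120 N. Pads are 22 mm wide; open, the fingers measure 114 mm over their backs; the gripper's body (76 mm by 85 mm) begins 54 mm behind the grasp point. The pads swing forward as they close: fully open they stand 13 mm farther back than shut.
Start: joints at [-71.161, 15.808, 86.224, -0, 77.962, -6.933], TCP at [0.25, -0.518, 0.231] pointing down, gripper open.
Joint ranges: [-165.64, 165.64], [-43.16, 119.46], [12.63, 154.43], [-67.54, 247.53], [6.08, 155.33], [-154.97, 154.97]. Speed limits (degrees/s): [147.25, 147.25, 180, 180, 180, 180].

## Interface

Orientations are given as [roll, pitch, yaw] about the fixed x, y, z axes, in that order (R = Rz(yaw) Ry(pitch) Rx(roll)).
In Python, from bench import arm, vision, order gives the robot as it stands. The module is installed in compiled form; this text tells all that it offers.
- The arm moves only by the shell command python3 -m pendant 'ROWS' [FORCE]. ROWS is JSON, a list of rows, each a list of 7 numbers: the closure, from 0 (fully open) to 1 (shut), then the shift along the tool's x, y, z in cm, then the turn, a rotation vector about the tool's x, y, z in rad. In form: [[fingers, x, y, z, ax, ay, az], ...]. A call has 1 to 5 rows; each row is the pose to reach, as a shift and turn from the pose commanded when the call began, along the tool's axes at that moment; what a row does not reach only later rows make up. A row lasts 1/12 s, in which the tool goes at most 41.7 mm and 7.16 degrees, less where a joint would pass 70% of its speed; a pose out of reach is approached as far as the arm can. A call with a gripper value outside its range is refused whole. The fingers move at their own pace and stop on an object; FORCE is the grip in N (left out, the last holds). Time passes only in rows, so rows that repeat a pose let the fingers close. It gives the time, the measured TCP pose, the force, the opening and the grip force at its end, in the units of the state.
- arm.sense(): the state, without advancing time (a new reading comes with each control period).
- vision.capture(name): name is "scene" or "top" or "wrist"; returns the picture (384x512x3 uint8, red, green, blue); there is no depth.
- vision.camera_info(name): a dict with "fx", "fy", "cx", "cy" (pixels), "R" (3x3) and "t" (3): a world point X has camera coordinates R X + t. Camera axes: x right, y down, z forward; pixel columns grow to the right and rows downward; lengths in m; the calibration is good to about 2 mm. A picture is of the moment at which its call begins: read the wrist's pose just before it. camera_info takes no time and is no camera call; for the wrist camera it gives the pose at the moment of the call.
- order.close_job(): hands the job in; it is judged then, once.
The state is a dict: "time": time; "joint_pos": joint angles; "dq": joint speeds; "tau": joint torques, N m; "ee_pos": TCP position; "tcp_rot": TCP orientation; "force": force on the tool from outside, world axes, zero at the start; "wrist_torque": the same for the moment, N m; "opening": finger opening in m; "grasp_force": force on a finger pad.
Only numpy, scipy, OpenCV 4.12 (cv2) and the standard library are available. Lean on these libraries where they do the work, as an engineer would, in place of code of your own. Each camera call takes 0.05 s, during which the arm holds its last target. There are 200 camera calls.

## Working session

There is one attempt and no reset: what is moved stays moved. The work goes in short steps, Python scripts to look and compute and a shell command to move; the robot and the scene stay as the last step left them, time stands still between calls to the robot, and variables do not carry over. Pictures are saved under pics/ and viewed, at most 11 in all, crops included, and the job is handed in when it is done.

```bash
mkdir -p pics; python3 - <<'E'
from bench import arm, vision
import cv2, numpy as np
for n in ("scene","top"):
    im=vision.capture(n); cv2.imwrite(f"pics/{n}0.png",cv2.cvtColor(im,cv2.COLOR_RGB2BGR))
    c=vision.camera_info(n); print(n,c)
print(arm.sense())
a=cv2.imread("pics/scene0.png");b=cv2.imread("pics/top0.png")
cv2.imwrite("pics/t1.png",cv2.resize(b,(800,600)))
E
```

```text
scene {'fx': 476.1350457733875, 'fy': 476.1350457733875, 'cx': 262.91605160922427, 'cy': 190.06350641536227, 'R': array([[-0.99934713, -0.03609919,  0.00146779],
       [-0.03220402,  0.87162851, -0.489108  ],
       [ 0.01637704, -0.48883595, -0.872222  ]]), 't': array([0.51937282, 0.21640474, 1.48275408])}
top {'fx': 412.95036204598216, 'fy': 412.95036204598216, 'cx': 256.4899863628833, 'cy': 190.18129098923595, 'R': array([[-2.50753256e-02, -9.99676175e-01, -4.33270202e-03],
       [-9.82261844e-01,  2.54437052e-02, -1.85780216e-01],
       [ 1.85830296e-01, -4.02651530e-04, -9.82581772e-01]]), 't': array([-0.14301043,  0.52992671,  1.41930458])}
{'time': 0.1, 'joint_pos': array([-7.11598460e+01,  1.58441154e+01,  8.62888657e+01, -5.15748674e-04,
        7.79620990e+01, -6.93466980e+00]), 'dq': array([ 0.02877748, -0.12036439, -0.20221667,  0.05061912, -0.02417601,
        0.05678445]), 'tau': array([ 1.52864533e-03, -4.17697978e+01, -2.46405655e+01, -5.69636370e-05,
        5.83247791e-03,  5.33569860e-06]), 'ee_pos': array([ 0.24985006, -0.51734925,  0.2305188 ]), 'tcp_rot': array([-1.79905555e+02, -1.09791865e-02,  2.57749228e+01]), 'force': array([-0.33785396, -0.01862855,  0.34849063]), 'wrist_torque': array([0.0015075 , 0.01764497, 0.04477023]), 'grasp_force': 0.0, 'opening': 0.08527674500492378}
```

View pics/t1.png

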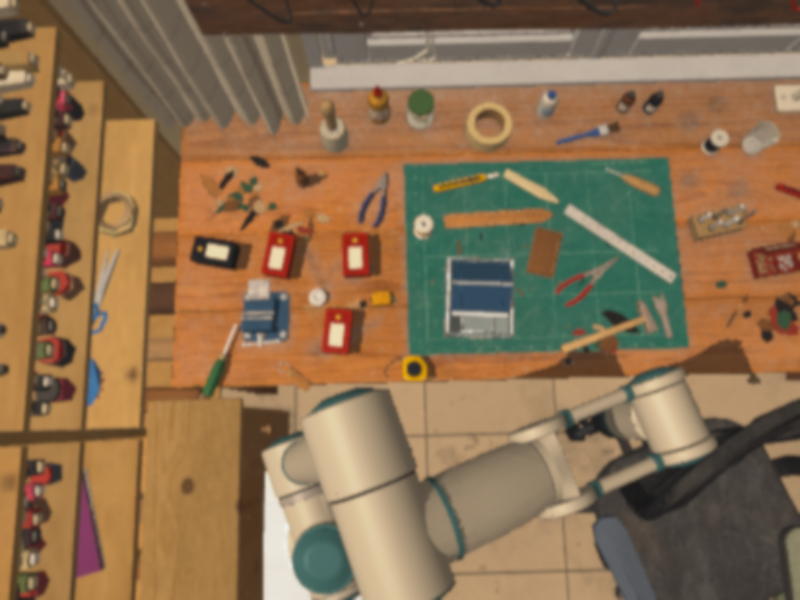

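View pics/scene0.png

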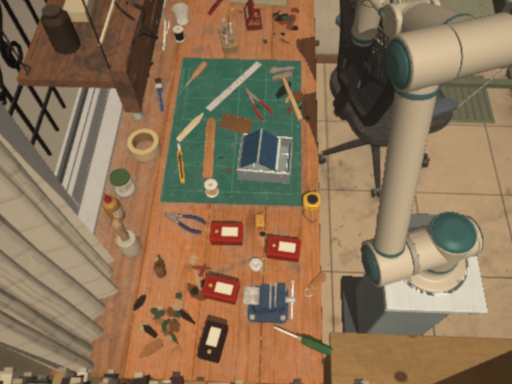

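The top view (800x600) shows tin candidates: red tins at (280,255), (357,255) and (338,330). Look-alikes are the black tin at (215,250), which is excluded, and the dark red box at (775,260), which is not a tin. The case is at (480,297) with its blue cover, and the look-alike there is the blue vice at (265,315). The bar should be near (480,315).

```bash
cat > h.py <<'E'
import numpy as np, cv2
from bench import arm, vision
def ray(c,p):
    d=np.array([(p[0]-c['cx'])/c['fx'],(p[1]-c['cy'])/c['fy'],1.]); R=np.array(c['R']); return -R.T@np.array(c['t']), R.T@d
def onz(c,p,z):
    o,d=ray(c,p); return o+d*(z-o[2])/d[2]
def tri(c1,p1,c2,p2):
    o1,d1=ray(c1,p1);o2,d2=ray(c2,p2)
    s=np.linalg.lstsq(np.c_[d1,-d2],o2-o1,rcond=None)[0]
    a,b=o1+d1*s[0],o2+d2*s[1]; return (a+b)/2, np.linalg.norm(a-b)
def proj(c,X):
    q=np.array(c['R'])@X+c['t']; return np.array([c['fx']*q[0]/q[2]+c['cx'],c['fy']*q[1]/q[2]+c['cy']])
E
python3 - <<'E'
from h import *
np.set_printoptions(precision=4,suppress=True)
ims={n:cv2.imread(f"pics/{n}0.png") for n in("top","scene")}
C={n:vision.camera_info(n) for n in ims}
lab={}
for n,im in ims.items():
    h=cv2.cvtColor(im,cv2.COLOR_BGR2HSV)
    red=cv2.inRange(h,(0,150,60),(6,255,255))|cv2.inRange(h,(172,150,60),(180,255,255))
    cs=cv2.findContours(cv2.morphologyEx(red,cv2.MORPH_OPEN,np.ones((2,2))),cv2.RETR_EXTERNAL,cv2.CHAIN_APPROX_NONE)[0]
    L=[]
    for c in cs:
        if cv2.contourArea(c)<250: continue
        m=np.zeros(red.shape,np.uint8); cv2.drawContours(m,[c],-1,255,-1)
        w=m&cv2.inRange(h,(10,0,150),(45,150,255))
        ys,xs=np.nonzero(w)
        if len(xs)<20: continue
        # label
        p=np.array([xs.mean(),ys.mean()]); 
        pts=np.array([onz(C[n],(x,y),.042)[:2] for x,y in zip(xs,ys)])
        ev,V=np.linalg.eigh(np.cov(pts.T)); v=V[:,1]; v=v*np.sign(v[0])
        L.append(p); print(n,p,len(xs),onz(C[n],p,.042),'ang',np.degrees(np.arctan2(v[1],v[0])),cv2.minAreaRect(c))
    lab[n]=L
for a in lab['top']:
    for b in lab['scene']:
        X,e=tri(C['top'],a,C['scene'],b)
        if e<.006: print(a,b,X,e)
t=ims['top'][150:230,270:350]; s=ims['scene'][115:195,225:305]
cv2.imwrite("pics/case.png",np.hstack([cv2.resize(q,(400,400),interpolation=cv2.INTER_CUBIC) for q in(t,s)]))
for q in [(.3,0,0.05)]: print(proj(C['top'],np.array(q)))
E
```

```text
top [214.8295 213.7829] 129 [ 0.4464 -0.007   0.042 ] ang -7.387433888160825 ((216.54457092285156, 212.55445861816406), (17.91067123413086, 28.458065032958984), 5.710592269897461)
top [176.6333 164.5833] 120 [0.6293 0.1302 0.042 ] ang -9.804293904963979 ((179.57693481445312, 163.11537170410156), (17.65045166015625, 28.63295555114746), 11.309932708740234)
scene [223.4624 287.9301] 186 [0.6308 0.1274 0.042 ] ang -10.226246794300312 ((221.08828735351562, 289.6470947265625), (34.92512893676758, 23.040882110595703), 14.03624439239502)
scene [286.9702 246.8929] 168 [ 0.4464 -0.0086  0.042 ] ang -18.930718502512075 ((284.0399475097656, 249.219970703125), (32.951175689697266, 22.20315170288086), 8.13010311126709)
scene [229.9441 231.7764] 161 [ 0.6244 -0.0527  0.042 ] ang -16.892731869044745 ((227.0, 234.5), (21.0, 32.0), 90.0)
[214.8295 213.7829] [286.9702 246.8929] [ 0.4463 -0.0074  0.0448] 0.0005456468634620274
[176.6333 164.5833] [223.4624 287.9301] [0.6293 0.1291 0.0461] 0.002249928357551273
[212.8326 255.6195]
```

View pics/case.png

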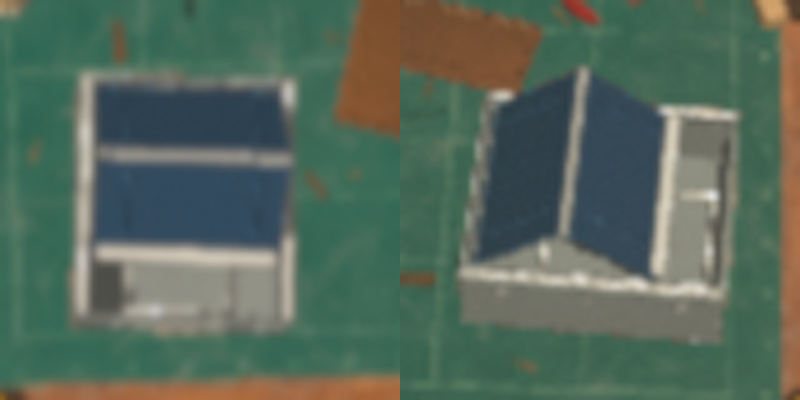

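The close crop shows the case. In the top view its bar runs from crop (97,252) to (275,259), and in the scene view from (671,115) to (658,278). The panels form a tent and the hinge ridge is visible.

```bash
python3 - <<'E'
from h import *
np.set_printoptions(precision=4,suppress=True)
T=vision.camera_info("top");S=vision.camera_info("scene")
t=lambda x,y:(270+x/5-.4,150+y/5-.4); s=lambda x,y:(225+(x-400)/5-.4,115+y/5-.4)
for nm,a,b in [("barL",(97,252),(658,278)),("barR",(275,259),(671,115)),("barC",(186,255.5),(664.5,196.5)),
  ("ridgeL",(97,154),(563,235)),("ridgeR",(290,160),(584,70)),("backL",(85,75),(463,270)),("backR",(295,82),(490,93))]:
    print(nm,*tri(T,t(*a),S,s(*b)))
for p in [(97,252),(275,259)]: print(onz(T,t(*p),.066))
print("walltop outer L back/front", onz(T,t(82,75),.064),onz(T,t(73,322),.064),"R",onz(T,t(297,80),.064),onz(T,t(294,325),.064))
print("scene wall", onz(S,s(462,272),.064),onz(S,s(722,296),.064))
E
```

```text
barL [ 0.4856 -0.2695  0.0637] 0.0003692862793676442
barR [ 0.4779 -0.3929  0.0736] 0.0045276613411342394
barC [ 0.4819 -0.3317  0.0665] 0.002119506055661597
ridgeL [ 0.5466 -0.2687  0.1128] 0.0028397827617525017
ridgeR [ 0.5385 -0.4     0.1127] 0.0018676307626674749
backL [ 0.6126 -0.2658  0.0713] 0.002465903115109286
backR [ 0.6047 -0.4153  0.0629] 0.00041798338900153197
[ 0.4851 -0.2693  0.066 ]
[ 0.4769 -0.3934  0.066 ]
walltop outer L back/front [ 0.6133 -0.2638  0.064 ] [ 0.4365 -0.2508  0.064 ] R [ 0.6056 -0.4166  0.064 ] [ 0.4304 -0.4044  0.064 ]
scene wall [ 0.615  -0.2693  0.064 ] [ 0.4436 -0.2571  0.064 ]
```

```bash
cat >> h.py <<'E'
from scipy.spatial.transform import Rotation as Ro
YAW=-4.0; OC=np.array([.521,-.334,0])
def down(yaw,tilt=0): # tool x ahead at yaw, hand leaning back to robot by tilt
    t=np.radians(tilt); B=np.array([[np.cos(t),0,np.sin(t)],[0,-1,0],[np.sin(t),0,-np.cos(t)]])
    return Ro.from_euler('z',yaw,degrees=True).as_matrix()@B
def case(x,y,z): return OC+Ro.from_euler('z',YAW,degrees=True).apply([x,y,z])
def need(P,R,s=None):
    s=s or arm.sense(); R0=Ro.from_euler('xyz',s['tcp_rot'],degrees=True).as_matrix()
    d=R0.T@(np.array(P)-s['ee_pos'])*100; w=Ro.from_matrix(R0.T@R).as_rotvec()
    print('cm',np.round(d,2),'rad',np.round(w,3),'n',np.linalg.norm(d)/4.17,np.degrees(np.linalg.norm(w))/7.16)
E
python3 - <<'E'
from h import *
need(case(-.08,0,.15),down(YAW,30)); print(case(-.08,0,.15))
E
```

```text
cm [25.44 -8.68  8.07] rad [-0.138  0.512  0.507] n 6.731332846630257 5.870817310620479
[ 0.44119488 -0.32841948  0.15      ]
```

```bash
python3 -m pendant '[[1,25.4,-8.7,8.1,-0.138,0.512,0.507],[1,25.4,-8.7,8.1,-0.138,0.512,0.507],[1,25.4,-8.7,8.1,-0.138,0.512,0.507],[1,25.4,-8.7,8.1,-0.138,0.512,0.507],[1,25.4,-8.7,8.1,-0.138,0.512,0.507]]' 40; python3 -c "
from h import *
need(case(-.08,0,.12),down(YAW,30))"
```

```text
time: 0.52
ee_pos: [0.3926, -0.3771, 0.171]
tcp_rot: [178.8, -25.9, 0.5]
force: [0.8, -0.2, -1.5]
opening: 0.0254
grasp_force: 0.0
cm [ 2.18 -4.96  6.62] rad [-0.016  0.071  0.07 ] n 2.0529367138083683 0.8120356272170541
```

```bash
python3 -m pendant '[[1,2.2,-5,6.6,-0.016,0.071,0.07],[1,2.2,-5,6.6,-0.016,0.071,0.07],[1,2.2,-5,6.6,-0.016,0.071,0.07],[1,2.2,-5,6.6,-0.016,0.071,0.07]]'; python3 -c "
from h import *
im=vision.capture('wrist'); cv2.imwrite('pics/w1.png',im[:,:,::-1])
need(case(-.077,0,.0585),down(YAW,30)); c=vision.camera_info('wrist'); print(c['fx'],np.array(c['R']).T@-np.array(c['t']),c['R'])"
```

```text
time: 0.85
ee_pos: [0.4397, -0.325, 0.1182]
tcp_rot: [-179.8, -29.6, -3.6]
force: [-0.7, -0.2, -0.2]
opening: -0.0
grasp_force: 0.0
cm [-2.69  0.06  5.53] rad [-0.004  0.005  0.007] n 1.4744962290645345 0.07463449524625161
292.37998273878696 [ 0.42897532 -0.32672674  0.27629434] [[-6.23069534e-02 -9.98057031e-01  8.32935258e-05]
 [-9.67843594e-01  6.04004021e-02 -2.44193713e-01]
 [ 2.43714221e-01 -1.52955814e-02 -9.69726469e-01]]
```

View pics/w1.png

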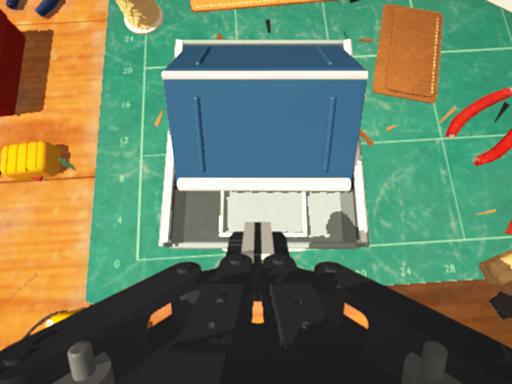

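The wrist view shows the bar from (177,184) to (352,184), the front corners of the case near (160,245) and (367,246), and the bay frame beneath. The fingertips at (258,235) are centred on the bar.

```bash
python3 -c "
from h import *
c=vision.camera_info('wrist')
for p,z in [((177,184),.065),((352,184),.065),((160,245),.044),((367,246),.044),((219,238),.015),((306,238),.015)]: print(onz(c,p,z))
"; python3 -m pendant '[[1,-2.7,0,5.5,0,0,0],[1,-2.7,0,5.5,0,0,0],[1,-2.7,0,5.5,0,0,0],[1,-2.7,0,5.5,0,0,0]]'; python3 -c "
from h import *
need(case(.05,0,.0585),down(YAW,30))"
```

```text
[ 0.48788869 -0.27035805  0.065     ]
[ 0.47974676 -0.40082434  0.065     ]
[ 0.44527371 -0.25174579  0.044     ]
[ 0.43445307 -0.41280116  0.044     ]
[ 0.4501495  -0.29424065  0.015     ]
[ 0.44536572 -0.37087667  0.015     ]
time: 1.23
ee_pos: [0.4439, -0.3302, 0.0594]
tcp_rot: [180.0, -29.8, -3.7]
force: [0.8, -0.7, 0.8]
opening: 0.0
grasp_force: 0.0
cm [11.  -0.1  6.4] rad [-0.002  0.004  0.004] n 3.051124756967101 0.04935498602264936
```

```bash
sed -i 's/YAW=-4.0; OC=.*/YAW=-3.8; OC=np.array([.524,-.336,0])/' h.py
python3 -m pendant '[[1,2,0,1.15,0,0,0],[1,3.5,0,2,0,0,0],[1,5,0,2.9,0,0,0],[1,6,0,3.45,0,0,0],[1,7,0,4.05,0,0,0]]'; python3 -m pendant '[[1,1,0,0.58,0,0,0],[1,1.8,0,1.04,0,0,0],[1,2.4,0,1.4,0,0,0],[1,3,0,1.73,0,0,0],[1,3.4,0,1.96,0,0,0]]';  python3 -m pendant '[[1,0.3,0,0.17,0,0,0],[1,0.5,0,0.29,0,0,0],[1,0.5,0,0.29,0,0,0]]'; python3 -c "
from h import *
im=vision.capture('top'); cv2.imwrite('pics/t2.png',cv2.resize(im[140:230,260:360,::-1],(600,540)))
im=vision.capture('wrist'); cv2.imwrite('pics/w2.png',im[:,:,::-1])
print(arm.sense()['force']);need(case(.0505,0,.0585),down(YAW,30))"
```

```text
time: 1.65
ee_pos: [0.526, -0.3359, 0.0614]
tcp_rot: [179.7, -29.9, -3.5]
force: [-2.2, -0.4, -0.5]
opening: -0.0002
grasp_force: 0.6
time: 2.07
ee_pos: [0.5647, -0.3373, 0.0598]
tcp_rot: [179.8, -29.9, -3.6]
force: [-0.6, -0.1, 0.8]
opening: -0.0
grasp_force: 0.5
time: 2.32
ee_pos: [0.5697, -0.3365, 0.0586]
tcp_rot: [180.0, -29.8, -3.6]
force: [0.4, 0.0, -0.1]
opening: 0.0
grasp_force: 0.0
[ 0.36836177  0.20452856 -0.28284059]
cm [0.47 0.29 0.24] rad [-0.002  0.005  0.003] n 0.1460791923897303 0.045050892029144037
```

View pics/w2.png

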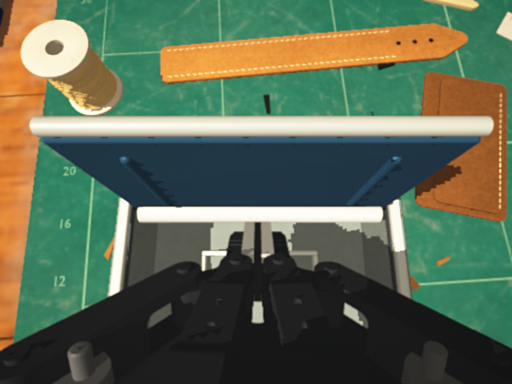

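The wrist view shows the cover nearly upright, with the bar at row 214 just ahead of the fingers. It isn't at its stop yet, because the force is low.

```bash
for i in 1; do python3 -m pendant '[[1,0.25,0,0.14,0,0,0],[1,0.5,0,0.29,0,0,0],[1,0.5,0,0.29,0,0,0]]';  python3 -m pendant '[[1,0.25,0,0.14,0,0,0],[1,0.25,0,0.14,0,0,0]]'; done; python3 -m pendant '[[1,0.25,0,0.14,0,0,0],[1,0.25,0,0.14,0,0,0]]'; python3 -c "
from h import *
c=vision.camera_info('wrist');im=vision.capture('wrist'); g=im[120:,260].astype(int); print(im[195:235:2,330].tolist()); print(onz(c,(260,214),.065))"
```

```text
time: 2.67
ee_pos: [0.5754, -0.3367, 0.0583]
tcp_rot: [180.0, -29.8, -3.6]
force: [-0.1, 0.5, -0.1]
opening: -0.0
grasp_force: 0.1
time: 2.83
ee_pos: [0.5784, -0.3371, 0.0585]
tcp_rot: [180.0, -29.8, -3.6]
force: [0.7, -0.1, 0.3]
opening: 0.0002
grasp_force: 0.0
time: 3.0
ee_pos: [0.5796, -0.3371, 0.0582]
tcp_rot: [179.9, -29.6, -3.5]
force: [-10.6, -0.2, 6.1]
opening: -0.0002
grasp_force: 6.1
[[29, 52, 66], [30, 53, 66], [29, 52, 65], [29, 50, 65], [30, 51, 66], [29, 50, 65], [22, 44, 61], [165, 164, 150], [254, 251, 239], [254, 253, 247], [254, 253, 247], [254, 253, 247], [253, 251, 243], [249, 246, 233], [235, 229, 202], [108, 108, 95], [89, 93, 81], [91, 92, 82], [91, 92, 82], [88, 91, 81]]
[ 0.59141013 -0.33890813  0.065     ]
```

The cover is at its stop: there is 10 N on the bar, which stands about 67 mm behind the origin. I'll back off, rise and go look at the tins.

```bash
python3 -m pendant '[[1,-2.6,0,-1.5,0,0,0],[1,-5.2,0,-3,0,0,0],[1,-7,0,-4,0,0,0]]'; python3 -m pendant '[[1,2,0,-3.46,0,0,0],[1,4,0,-6.92,0,0,0],[1,6,0,-10.4,0,0,0],[1,8,0,-13.9,0,0,0],[0,10,0,-17.3,0,0,0]]'; python3 -c "
from h import *
need([.42,.04,.26],down(0,16))"
```

```text
time: 3.3
ee_pos: [0.4991, -0.3315, 0.0584]
tcp_rot: [180.0, -29.7, -3.6]
force: [0.1, 0.8, -0.5]
opening: 0.0002
grasp_force: 0.0
time: 3.72
ee_pos: [0.5011, -0.332, 0.2609]
tcp_rot: [179.9, -29.8, -3.6]
force: [1.0, -1.1, 0.2]
opening: 0.0109
grasp_force: 0.0
cm [ -9.1  -36.61  -5.17] rad [ 0.026 -0.241 -0.059] n 9.130538986662115 1.9924894541568245
```

```bash
python3 -m pendant '[[0,-9.1,-36.6,-5.2,0.026,-0.241,-0.059],[0,-9.1,-36.6,-5.2,0.026,-0.241,-0.059],[0,-9.1,-36.6,-5.2,0.026,-0.241,-0.059],[0,-9.1,-36.6,-5.2,0.026,-0.241,-0.059],[0,-9.1,-36.6,-5.2,0.026,-0.241,-0.059]]'; python3 -c "
from h import *
need([.42,.04,.26],down(0,16))"
```

```text
time: 4.13
ee_pos: [0.4568, -0.1269, 0.2585]
tcp_rot: [-180.0, -16.0, 0.0]
force: [1.6, 1.9, -0.9]
opening: 0.0726
grasp_force: 0.0
cm [ -3.49 -16.69  -1.14] rad [-0.001 -0.     0.   ] n 4.098877886609376 0.007096951965020717
```

```bash
python3 -m pendant '[[0,-3.5,-16.7,-1.1,0,0,0],[0,-3.5,-16.7,-1.1,0,0,0],[0,-3.5,-16.7,-1.1,0,0,0],[0,-3.5,-16.7,-1.1,0,0,0],[0,-3.5,-16.7,-1.1,0,0,0]]'; cat > tins.py <<'E'
from h import *
np.set_printoptions(precision=4,suppress=True)
import sys
def find(im,c):
    h=cv2.cvtColor(im,cv2.COLOR_RGB2HSV)
    red=cv2.inRange(h,(0,150,50),(7,255,255))|cv2.inRange(h,(170,150,50),(180,255,255))
    red=cv2.morphologyEx(red,cv2.MORPH_CLOSE,np.ones((5,5)))
    out=[]
    for k in cv2.findContours(red,cv2.RETR_EXTERNAL,cv2.CHAIN_APPROX_NONE)[0]:
        if cv2.contourArea(k)<1500: continue
        m=np.zeros(red.shape,np.uint8); cv2.drawContours(m,[cv2.convexHull(k)],-1,255,-1)
        w=cv2.morphologyEx(m&cv2.inRange(h,(8,0,140),(45,140,255)),cv2.MORPH_OPEN,np.ones((3,3)))
        ks=cv2.findContours(w,cv2.RETR_EXTERNAL,cv2.CHAIN_APPROX_NONE)[0]
        if not ks: continue
        q=max(ks,key=cv2.contourArea); r=cv2.minAreaRect(q)
        W=np.array([onz(c,p,.042)[:2] for p in cv2.boxPoints(r)])
        e=[W[1]-W[0],W[2]-W[1]]; e=max(e,key=np.linalg.norm); e*=np.sign(e[0])
        B=np.array([onz(c,p,.042)[:2] for p in cv2.boxPoints(cv2.minAreaRect(k))])
        out.append((np.array(r[0]),W.mean(0),np.degrees(np.arctan2(e[1],e[0])),B)); print('label px',r[0],'xy',W.mean(0),'ang',out[-1][2],'size',np.linalg.norm(W[1]-W[0]),np.linalg.norm(W[2]-W[1]),'outline',B.mean(0),np.linalg.norm(B[1]-B[0]),np.linalg.norm(B[2]-B[1]))
    return out
E
python3 -c "
from tins import *
c=vision.camera_info('wrist');im=vision.capture('wrist');cv2.imwrite('pics/w3.png',im[:,:,::-1]);print(arm.sense()['ee_pos'])
w=find(im,c); s=[(286.97,246.89),(223.46,287.93),(229.94,231.78)]
S=vision.camera_info('scene')
for a in w:
  for b in s:
    X,e=tri(c,a[0],S,b)
    if e<.006: print(a[0],X,e)
"
```

```text
time: 4.55
ee_pos: [0.4172, 0.0453, 0.2594]
tcp_rot: [-179.7, -15.9, 0.5]
force: [-0.9, -1.0, -1.0]
opening: 0.0852
grasp_force: 0.0
[0.4183 0.043  0.2596]
label px (299.650146484375, 185.72354125976562) xy [ 0.4479 -0.0069] ang -6.202392865746082 size 0.05158242560793895 0.03171272430020516 outline [ 0.4579 -0.0076] 0.10089187128881923 0.062316853553307947
label px (336.0, 45.5) xy [ 0.6271 -0.0517] ang 0.4304113882607381 size 0.03056655004701083 0.049853985031087227 outline [ 0.6303 -0.0491] 0.06626825074402691 0.1099237510698488
label px (193.79046630859375, 41.245357513427734) xy [0.6312 0.1298] ang -11.247249903125544 size 0.05126718721405521 0.031400886167269625 outline [0.6346 0.1245] 0.11095149079843362 0.067469223214847
[299.6501 185.7235] [ 0.4472 -0.0059  0.0489] 0.001123468124777411
[336.   45.5] [ 0.6239 -0.05    0.0483] 0.00024462925940415376
[193.7905  41.2454] [0.63   0.1288 0.0453] 0.0010787168738840755
```

View pics/w3.png

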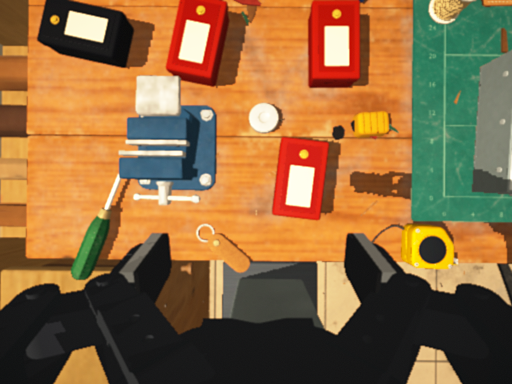

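The wrist view shows the three red tins with labels at (300,186), (336,45) and (194,41), each with a rivet head at its far end. The black tin at (85,28) is left alone. Each lid centre lies about 10 mm beyond its label centre. The sizes come out near 100x62, and the space beside each tin is free for the fingers.

```bash
cat >> h.py <<'E'
TIN={1:(.458,-.0075,-6.2),2:(.637,-.0516,.4),3:(.641,.1278,-11.2)}
def tin(k,z):
    x,y,a=TIN[k]; return [x+.006*np.cos(np.radians(a)),y+.006*np.sin(np.radians(a)),z],down(a,15)
E
python3 -c "
from h import *
need(*tin(1,.09))"
```

```text
cm [-0.33  5.2  17.53] rad [-0.033 -0.017  0.113] n 4.386226284591929 0.9502678251632648
```

```bash
python3 -m pendant '[[0,-0.3,5.2,17.5,-0.033,-0.017,0.113],[0,-0.3,5.2,17.5,-0.033,-0.017,0.113],[0,-0.3,5.2,17.5,-0.033,-0.017,0.113],[0,-0.3,5.2,17.5,-0.033,-0.017,0.113],[0,-0.3,5.2,17.5,-0.033,-0.017,0.113]]' 60; python3 -c "
from tins import *
c=vision.camera_info('wrist');im=vision.capture('wrist');cv2.imwrite('pics/w4.png',im[:,:,::-1])
find(im,c);need(*tin(1,.014))"
```

```text
time: 5.02
ee_pos: [0.4639, -0.0156, 0.0858]
tcp_rot: [179.9, -14.6, -6.8]
force: [-0.7, 0.2, 0.1]
opening: 0.0855
grasp_force: 0.0
label px (248.0, 251.0) xy [ 0.4479 -0.007 ] ang -6.807035456104526 size 0.02981751267273065 0.050456378061687714 outline [ 0.4585 -0.0085] 0.06065851057511388 0.09951428906872463
label px (286.5, 9.0) xy [ 0.6064 -0.0521] ang 83.192426946736 size 0.031470721101393866 0.011937745661073687 outline [ 0.5942 -0.0518] 0.060757492437647984 0.04410489247301089
label px (19.093385696411133, 22.50583839416504) xy [0.6187 0.1268] ang -11.288205796334529 size 0.027174321276570105 0.02015644620060512 outline [0.6052 0.1109] 0.057087810939435664 0.060129432738697405
cm [-1.8  -0.77  6.84] rad [ 0.004  0.009 -0.011] n 1.705351983291753 0.11935176415358201
```

View pics/w4.png

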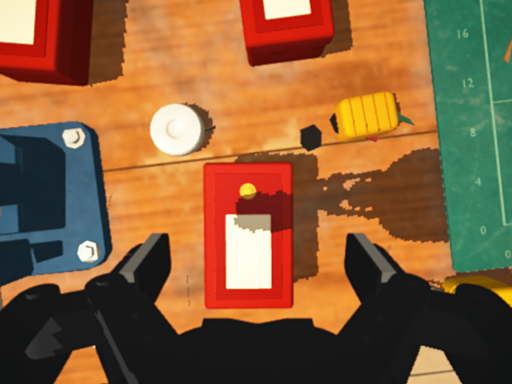

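The close view shows the near tin at (248,235) between the open fingers, clear on both sides, and it agrees with the earlier estimate. I'll descend, grip, lift and weigh it.

```bash
python3 -m pendant '[[0,-1.2,-0.7,4,0,0,-0.01],[0,-1.8,-0.7,6.8,0,0,-0.01],[0,-1.8,-0.7,6.8,0,0,-0.01],[0,-1.8,-0.7,6.8,0,0,-0.01]]'; python3 -m pendant '[[0.5,0,0,0,0,0,0],[1,0,0,0,0,0,0],[1,0,0,0,0,0,0],[1,0,0,0,0,0,0],[1,0,0,0,0,0,0]]' 60; python3 -m pendant '[[1,0,0,0,0,0,0],[1,0,0,0,0,0,0]]'
```

```text
time: 5.4
ee_pos: [0.466, -0.0074, 0.0193]
tcp_rot: [179.8, -14.8, -6.1]
force: [0.4, -0.1, 0.4]
opening: 0.0856
grasp_force: 0.0
time: 5.82
ee_pos: [0.4684, -0.0074, 0.0226]
tcp_rot: [179.7, -15.4, -6.0]
force: [-1.7, -4.1, 5.3]
opening: 0.0585
grasp_force: 63.9
time: 5.98
ee_pos: [0.4684, -0.0074, 0.0226]
tcp_rot: [179.7, -15.4, -6.0]
force: [-2.0, -3.5, 5.5]
opening: 0.0585
grasp_force: 63.9
```

```bash
python3 -m pendant '[[1,0.5,0,-2,0,0,0],[1,1,0,-4,0,0,0],[1,1.55,0,-5.8,0,0,0],[1,1.55,0,-5.8,0,0,0],[1,1.55,0,-5.8,0,0,0]]'; for i in 1 2 3 4; do python3 -m pendant '[[1,0,0,0,0,0,0]]' | grep -E "force: \["; done;  python3 -c "
from h import *
im=vision.capture('wrist');cv2.imwrite('pics/w5.png',im[:,:,::-1]);print(arm.sense())"
```

```text
time: 6.4
ee_pos: [0.4669, -0.0065, 0.0815]
tcp_rot: [179.8, -15.2, -6.1]
force: [0.2, 1.1, -4.7]
opening: 0.0585
grasp_force: 69.3
force: [-0.4, 0.4, -4.2]
force: [0.3, 0.1, -4.0]
force: [-0.2, 0.7, -4.2]
force: [-0.9, -0.2, -4.4]
{'time': 6.7833, 'joint_pos': array([ -9.9656521 ,   8.7194048 , 123.57295693,   1.44102444,
        32.86980351,  85.03041022]), 'dq': array([-0.02150995, -0.21373177, -0.33621175, -0.02104996,  0.01335997,
        0.0424007 ]), 'tau': array([ 1.45303452e-02, -2.96907073e+01, -1.96148086e+01,  7.03219674e-02,
       -1.76969066e+00, -1.13279423e-04]), 'ee_pos': array([ 0.46563205, -0.0063014 ,  0.07887984]), 'tcp_rot': array([179.78456372, -14.86469011,  -6.07646894]), 'force': array([-0.07255276,  0.1764057 , -4.16574345]), 'wrist_torque': array([ 0.02308701,  0.24990593, -0.04432502]), 'grasp_force': 69.33623671531677, 'opening': 0.05854003138157601}
```

View pics/w5.png

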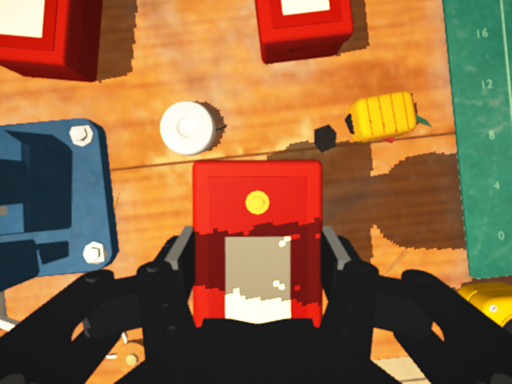

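The tin is held squarely and weighs about 4.2 N (0.43 kg), so this is the full one; the empties would show 2 N at most. I'll carry it high to just in front of the bay and look once from there.

```bash
python3 - <<'E'
from h import *
np.set_printoptions(precision=4,suppress=True)
s=arm.sense();c=vision.camera_info('wrist');zl=s['ee_pos'][2]-.0226+.042
R0=Ro.from_euler('xyz',s['tcp_rot'],degrees=True).as_matrix()
a=onz(c,(257.5,161),zl);l=onz(c,(193,170),zl);r=onz(c,(322,170),zl)
print(zl,a,l,r,np.linalg.norm(l-r))
ax=down(s['tcp_rot'][2])[:,0]; ctr=a-.05*ax; print('centre',ctr,'rel TCP along x',(ctr-s['ee_pos'])@ax)
need(case(-.15,0,.20),down(YAW,15))
E
```

```text
0.09827983998797124 [ 0.5051 -0.0103  0.0983] [0.5042 0.0197 0.0983] [ 0.4978 -0.0394  0.0983] 0.05940599377802243
centre [ 0.4554 -0.005   0.0983] rel TCP along x -0.010344872684775798
cm [ -2.4   32.81 -13.04] rad [ 0.014  0.002 -0.038] n 8.487008827983324 0.3275362313442793
```

```bash
python3 -m pendant '[[1,-0.3,3,-4,0,0,-0.01],[1,-0.7,7,-8,0,0,-0.02],[1,-1.1,11,-10.5,0,0,-0.03],[1,-1.4,15,-12,0,0,-0.038],[1,-1.7,19,-13,0,0,-0.038]]'; python3 -m pendant '[[1,-0.2,4,0,0.014,0,0],[1,-0.4,8,0,0.014,0,0],[1,-0.6,11,0,0.014,0,0],[1,-0.7,13.8,0,0.014,0,0],[1,-0.7,13.8,0,0.014,0,0]]'; python3 -m pendant '[[1,0,0,0,0,0,0],[1,0,0,0,0,0,0]]'; python3 -c "
from h import *
im=vision.capture('wrist');cv2.imwrite('pics/w6.png',im[:,:,::-1]);c=vision.camera_info('wrist');np.save('w6.npy',c,allow_pickle=True)
need(case(-.15,0,.20),down(YAW,15))"
```

```text
time: 7.2
ee_pos: [0.403, -0.1645, 0.1949]
tcp_rot: [179.1, -15.1, -3.7]
force: [0.8, -0.1, -4.7]
opening: 0.0584
grasp_force: 70.3
time: 7.62
ee_pos: [0.3871, -0.308, 0.1932]
tcp_rot: [179.6, -15.0, -4.0]
force: [0.8, -0.1, -3.5]
opening: 0.0584
grasp_force: 70.5
time: 7.78
ee_pos: [0.3864, -0.3001, 0.1921]
tcp_rot: [-179.9, -14.9, -3.9]
force: [0.3, 0.3, -3.9]
opening: 0.0582
grasp_force: 70.5
cm [-0.82  2.73 -1.02] rad [-0.002  0.002 -0.   ] n 0.7258673624667863 0.023405287907805133
```

View pics/w6.png

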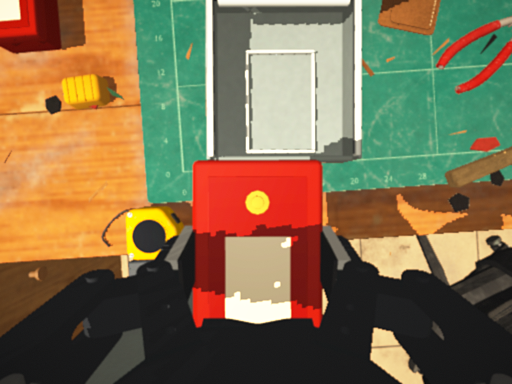

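The view shows the empty bay frame with its corners at (246,50), (316,50), (316,153) and (247,153). The cover bar is at the top edge, and the tin is still square in the fingers with the same pixels as before.

```bash
python3 - <<'E'
from h import *
np.set_printoptions(precision=4,suppress=True)
c=np.load('w6.npy',allow_pickle=True).item()
P=[onz(c,p,.015) for p in[(246,50),(316,50),(316.5,153),(246.5,153)]]
print(P,np.linalg.norm(P[0]-P[1]),np.linalg.norm(P[1]-P[2]))
ctr=np.mean(P,0); d=(P[0]+P[1]-P[2]-P[3]); print('bay',ctr,'yaw',np.degrees(np.arctan2(d[1],d[0])))
c1=dict(c); R=np.array([[-6.23069534e-02,-9.98057031e-01,8.32935258e-05],[-9.67843594e-01,6.04004021e-02,-2.44193713e-01],[2.43714221e-01,-1.52955814e-02,-9.69726469e-01]]);c1['R']=R;c1['t']=-R@np.array([.42897532,-.32672674,.27629434])
print(tri(c,(246.5,153),c1,(219,238)),tri(c,(316.5,153),c1,(306,238)), case(-.019,0,0))
E
```

```text
[array([ 0.5665, -0.298 ,  0.015 ]), array([ 0.5612, -0.3767,  0.015 ]), array([ 0.4455, -0.3699,  0.015 ]), array([ 0.4508, -0.2908,  0.015 ])] 0.07886454952990579 0.11587766892095235
bay [ 0.506  -0.3339  0.015 ] yaw -3.477789382303409
(array([ 0.4535, -0.29  , -0.0178]), np.float64(0.0015043049927380282)) (array([ 0.4467, -0.3733, -0.0009]), np.float64(0.0007237354577344895)) [ 0.505  -0.3347  0.    ]
```

The frame measures 78.9 x 115.9 mm at z = 15 mm against a true 78 x 116, so the height and position hold. The bay centre is (0.506, -0.334), yaw -3.6, and the tin centre lies 10 mm behind the TCP.

```bash
python3 -c "
from h import *
need([.516,-.3346,.19],down(-3.6,15))"
```

```text
cm [12.64  2.65  3.59] rad [-0.001  0.002 -0.004] n 3.215542625973721 0.03504231803283724
```

```bash
python3 -m pendant '[[1,3,0.7,0.85,0,0,0],[1,6,1.4,1.7,0,0,0],[1,9,2.1,2.55,0,0,0],[1,11.4,2.65,3.2,0,0,-0.004],[1,12.6,2.65,3.6,0,0,-0.004]]';  python3 -m pendant '[[1,0,0,0,0,0,0],[1,0,0,0,0,0,0]]'; python3 -c "
from h import *
need([.516,-.3346,.06],down(-3.6,15))"
```

```text
time: 8.25
ee_pos: [0.5196, -0.3358, 0.1911]
tcp_rot: [179.8, -15.1, -3.4]
force: [0.8, -0.5, -3.8]
opening: 0.0586
grasp_force: 70.5
time: 8.42
ee_pos: [0.5157, -0.3339, 0.19]
tcp_rot: [-180.0, -14.8, -3.4]
force: [-1.3, 0.5, -4.5]
opening: 0.0584
grasp_force: 70.4
cm [-3.29  0.08 12.57] rad [-0.001  0.003  0.003] n 3.1171621268879304 0.034962710285691076
```

```bash
python3 -m pendant '[[1,-0.75,0,2.9,0,0,0],[1,-1.5,0,5.8,0,0,0],[1,-2.3,0.05,8.7,0,0,0],[1,-2.9,0.05,11,0,0,0],[1,-3.3,0.05,12.55,0,0,0]]';  python3 -m pendant '[[1,0,0,0,0,0,0],[1,0,0,0,0,0,0]]'; python3 -c "
from h import *
im=vision.capture('wrist');cv2.imwrite('pics/w7.png',im[:,:,::-1])
need([.516,-.3346,.036],down(-3.6,15))"
```

```text
time: 8.83
ee_pos: [0.5134, -0.3339, 0.0585]
tcp_rot: [-179.8, -14.7, -3.6]
force: [-0.1, 0.4, -5.3]
opening: 0.058
grasp_force: 71.7
time: 9.0
ee_pos: [0.515, -0.3353, 0.0606]
tcp_rot: [-179.9, -14.8, -3.6]
force: [0.1, 1.5, -3.7]
opening: 0.0584
grasp_force: 71.7
cm [-0.71 -0.19  2.51] rad [0.002 0.    0.   ] n 0.6264028128244988 0.012599606519391671
```

View pics/w7.png

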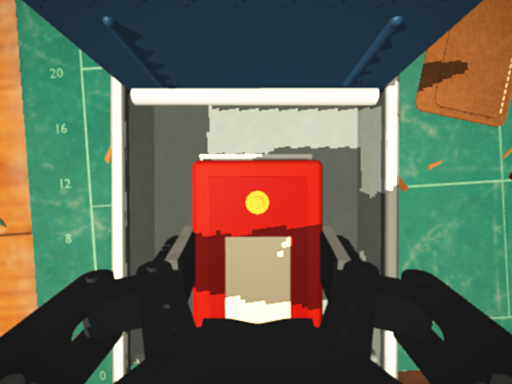

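The tin is over the bay. The back rail shows at row 156, cols 200-312, just past the tin's far edge (row 161). The cover is still folded, with the bar at row 97. I'll check clearances numerically.

```bash
python3 - <<'E'
from h import *
np.set_printoptions(precision=4,suppress=True)
c=vision.camera_info('wrist'); im=cv2.imread('pics/w7.png')
print(im[148:166,230].tolist()); print(im[157,[190,194,196,198,200,202,204,306,308,310,312,314,316,318,320]].mean(1))
C=down(-3.6)[:,0]; L=-down(-3.6)[:,1]; B=np.array([.506,-.3339,0])
f=lambda p,z:[round(float((onz(c,p,z)-B)@v)*1000,1) for v in(C,L)]
print('rail outer back',f((230,154),.015),'rail ends',f((199,157),.015),f((313,157),.015))
for z in(.076,.080): print('tin far edge',f((257.5,161),z),f((193,170),z),f((322,170),z))
print('bar',f((256,97),.065))
E
```

```text
[[195, 217, 216], [195, 217, 215], [194, 216, 215], [195, 217, 215], [193, 217, 214], [200, 224, 224], [232, 245, 248], [252, 255, 255], [255, 255, 255], [255, 255, 255], [216, 239, 240], [147, 170, 183], [77, 93, 159], [24, 34, 183], [17, 30, 210], [26, 43, 229], [31, 51, 238], [35, 57, 244]]
[ 99.6667  99.      96.3333 110.3333 253.     255.     255.     156.6667
 155.6667 158.     117.6667 100.     100.      99.      99.6667]
rail outer back [60.0, 17.1] rail ends [57.9, 38.4] [57.9, -40.0]
tin far edge [50.4, -1.7] [46.1, 29.2] [46.1, -32.7]
tin far edge [50.1, -1.7] [46.0, 28.3] [45.9, -31.8]
bar [84.3, -1.0]
```

```bash
python3 -m pendant '[[1,-0.1,-0.08,0.7,0,0,0],[1,-0.2,-0.08,1.4,0,0,0],[1,-0.34,-0.08,2.03,0,0,0],[1,-0.34,-0.08,2.03,0,0,0]]';  python3 -m pendant '[[1,-0.05,0,0.2,0,0,0],[1,-0.1,0,0.4,0,0,0],[1,-0.1,0,0.4,0,0,0]]';python3 -m pendant '[[1,-0.05,0,0.2,0,0,0],[1,-0.05,0,0.2,0,0,0],[1,-0.05,0,0.2,0,0,0]]'
```

```text
time: 9.38
ee_pos: [0.5178, -0.3351, 0.0395]
tcp_rot: [-180.0, -14.9, -3.6]
force: [-0.7, 0.4, -4.4]
opening: 0.0589
grasp_force: 71.7
time: 9.63
ee_pos: [0.5185, -0.3359, 0.0362]
tcp_rot: [180.0, -14.9, -3.6]
force: [-0.0, 0.5, -5.4]
opening: 0.0583
grasp_force: 71.8
time: 9.88
ee_pos: [0.5186, -0.336, 0.0345]
tcp_rot: [179.9, -15.0, -3.6]
force: [0.8, 0.1, -3.5]
opening: 0.0585
grasp_force: 71.8
```

```bash
python3 -m pendant '[[1,-0.05,0,0.2,0,0,0],[1,-0.05,0,0.2,0,0,0],[1,-0.05,0,0.2,0,0,0]]';  python3 -m pendant '[[1,-0.04,0,0.15,0,0,0],[1,-0.04,0,0.15,0,0,0],[1,-0.04,0,0.15,0,0,0]]'; python3 -c "
from h import *
im=vision.capture('wrist');cv2.imwrite('pics/w8.png',im[:,:,::-1])
c=vision.camera_info('wrist');print(im[140:170:1,230].tolist());C=down(-3.6)[:,0]
for r in (150,155,160):print(r,(onz(c,(230,r),.015)-[.506,-.3339,0])@C,(onz(c,(230,r),.052)-[.506,-.3339,0])@C)"
```

```text
time: 10.13
ee_pos: [0.5186, -0.3358, 0.0323]
tcp_rot: [179.9, -14.9, -3.6]
force: [-0.2, -0.6, -4.4]
opening: 0.0587
grasp_force: 71.8
time: 10.38
ee_pos: [0.5189, -0.3362, 0.0311]
tcp_rot: [179.9, -15.0, -3.6]
force: [-0.3, 0.2, -3.2]
opening: 0.0587
grasp_force: 71.9
[[179, 180, 159], [179, 181, 160], [179, 181, 160], [179, 181, 160], [179, 181, 160], [178, 181, 161], [179, 181, 160], [179, 181, 160], [181, 182, 161], [180, 181, 160], [180, 182, 160], [180, 182, 161], [181, 183, 161], [181, 183, 162], [168, 170, 151], [151, 149, 130], [230, 222, 197], [255, 252, 241], [255, 255, 248], [221, 211, 184], [138, 87, 73], [147, 22, 13], [176, 22, 13], [196, 35, 21], [211, 40, 25], [225, 45, 29], [229, 47, 32], [228, 47, 30], [228, 46, 29], [228, 47, 30]]
150 0.061757511432633895 0.05750548846438322
155 0.05885255999473853 0.05523172304749598
160 0.05594656702252411 0.05295714240021131
```

```bash
for i in 1; do python3 -m pendant '[[1,-0.1,0,0.1,0,0,0],[1,-0.1,0,0.15,0,0,0],[1,-0.1,0,0.15,0,0,0]]'; done;  python3 -m pendant '[[1,-0.1,0,0.15,0,0,0],[1,-0.1,0,0.15,0,0,0],[1,-0.1,0,0.15,0,0,0]]'
```

```text
time: 10.68
ee_pos: [0.5188, -0.3362, 0.0309]
tcp_rot: [179.9, -15.1, -3.6]
force: [-1.8, 3.1, 6.1]
opening: 0.0583
grasp_force: 73.0
time: 10.93
ee_pos: [0.5188, -0.3361, 0.0308]
tcp_rot: [179.8, -15.2, -3.6]
force: [-3.7, 5.5, 15.9]
opening: 0.0584
grasp_force: 74.2
```

Contact came at TCP z = 0.031, the 8 mm floor height as expected. I'll ease off the pressure, open, and look.

```bash
python3 -m pendant '[[1,0.1,0,-0.15,0,0,0],[1,0.15,0,-0.22,0,0,0],[1,0.15,0,-0.22,0,0,0]]'; python3 -m pendant '[[0.4,0,0,0,0,0,0],[0,0,0,0,0,0,0],[0,0,0,0,0,0,0],[0,0,0,0,0,0,0],[0,0,0,0,0,0,0]]';  python3 -m pendant '[[0,0.5,0,-1.9,0,0,0],[0,1,0,-3.8,0,0,0],[0,2,0,-7,0,0,0],[0,3,0,-11,0,0,0],[0,4,0,-15,0,0,0]]'; python3 -c "
from h import *
need(case(-.14,0,.21),down(YAW,15))"
```

```text
time: 11.18
ee_pos: [0.5187, -0.3362, 0.0309]
tcp_rot: [179.9, -15.0, -3.6]
force: [-3.2, 2.1, 7.1]
opening: 0.0585
grasp_force: 73.3
time: 11.6
ee_pos: [0.5185, -0.3361, 0.0297]
tcp_rot: [179.9, -15.0, -3.6]
force: [0.5, -0.1, -0.4]
opening: 0.0855
grasp_force: 0.0
time: 12.02
ee_pos: [0.5177, -0.3353, 0.1858]
tcp_rot: [-180.0, -14.9, -3.6]
force: [0.9, -0.1, 0.7]
opening: 0.0854
grasp_force: 0.0
cm [-12.3   -0.02  -5.77] rad [-0.001  0.003  0.003] n 3.2583875086812766 0.03366700920567764
```

```bash
python3 -m pendant '[[0,-4,0,-1.9,0,0,0],[0,-8,0,-3.8,0,0,0],[0,-11,0,-5.2,0,0,0],[0,-12,0,-5.7,0,0,0],[0,-12,0,-5.7,0,0,0]]'; python3 -c "
from h import *
im=vision.capture('wrist');b=vision.capture('top')
cv2.imwrite('pics/f.png',np.hstack([im[:300,:,::-1][:, 130:450],cv2.resize(b[140:230,265:355,::-1],(300,300))])); print(arm.sense()['ee_pos'])"
```

```text
time: 12.43
ee_pos: [0.3859, -0.3275, 0.21]
tcp_rot: [179.9, -15.0, -3.7]
force: [0.2, -0.2, -0.1]
opening: 0.0853
grasp_force: 0.0
[ 0.38844831 -0.32819408  0.20961666]
```

View pics/f.png

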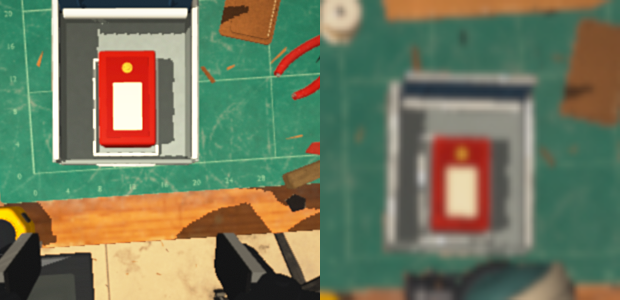

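The final view shows the tin at crop (127,98), lid up inside the frame with the rails visible around it. The cover is still folded at the top, and the hand is well clear.

```bash
python3 -c "
from bench import order
print(order.close_job())"
```

```text
the job is handed in; nothing more can be done
None
```

I folded the cover to its stop and set the full tin lid up in the framed bay, then handed the job in at about 12.5 s. I lifted only that tin (about 0.43 kg, too heavy to be an empty), so the other two stay untouched on the bench; no verdict came back.

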